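# Nudge an injector carrier home in its setting jig

### The job

Pick up the mallet by its handle and, using only the mallet, gently nudge the injector carrier block along the jig's guide, into the hood, until it is home against the sprung stop hidden inside; do not ram the stop or lift the block. Leave the block resting against the stop and stand the mallet upright back in its tray, without disturbing the other parts on the bench.

Things in the scene. Friction and masses are not known exactly. Their poses are not given: they have to be found in the camera images.
- jig: Fixed guide bed: dark steel plate 260 (x) x 90 (y) x 6 mm with two low aluminium rails, tops 12 mm above the bench, leaving a 49.4 mm channel along x. Origin: centre of its underside, on the bench. The block slides along +x of this frame, into the hood.
- hood: Black hood on the jig, 90 x 90 x 56 mm high, open to -x; dial on top. Origin: bench level, middle of the mouth, 20 mm along +x from the jig's origin; axes as the jig. Unseen inside is a sprung stop, its face somewhere 43 to 67 mm behind the mouth. Once the block meets it, the push rises about 4 N per mm; over 16 N is ramming. Left alone, friction keeps the block in touch with it.
- block_mid (a point): Aluminium V-block with a nozzle under a red strap: one rigid piece, 70 (x) x 46 (y) x 30 mm high (strap to 39), 0.4 to 0.65 kg, on the bed between the rails. Point: block's centre, 15 mm above its underside, 35 mm from near (-x) and far faces. x along the jig. Sliding takes 2 to 7 N. Home, its near face is 3 to 27 mm outside the hood.
- mallet_mid (a point): Mallet standing on its head, 0.3 kg. Head at the bottom: 80 (x) x 32 (y) x 30 mm high, orange striking faces at both x ends. Blue square handle 24 x 24 mm straight up from the head's middle, 30 to 105 mm above the mallet's underside. Point: on the handle's axis, 52.5 mm above the underside. z up along the handle.
- tray: Shallow fixed steel tool tray 170 x 170 mm, rim 14 mm high, walls and floor 3 mm thick. Origin: centre of its underside, on the bench. It may stand left or right of the jig, changing places with the blue bin.
- bin: Fixed blue bin of small parts, 160 x 120 x 40 mm, origin at the centre of its underside; not used.
- nozzle: Loose spare steel nozzle holder standing on the bench, 38 mm across, 80 mm high, origin under its centre. Leave alone.
- jar: Loose jar with a green cap, 56 mm across, 75 mm high, origin under its centre. Leave alone.
- collar: Loose dark steel collar lying on the bench, 48 mm across, 22 mm high, origin under its centre. Leave alone.
Not all that is in view belongs to the job. Leave any blue or yellow look-alike of the part that bears block_mid alone.

How it is judged:
By the outcome, as a careful person would: the job done as asked, in the order asked, and still so for the second after the job is handed in, with the robot touching nothing.
It also fails if it takes over 72 s, if anything falls off the work surface, if the arm or the gripper's body presses on something with over 40 N, if the wrist force passes 120 N, or if a joint passes its speed limit or range.

### The arm

A 6-joint arm with a two-finger parallel gripper is mounted at the origin on the work surface. World frame = base frame: x ahead of the robot, y to its left, z up, the work surface at z = 0. Lengths are in m, angles in degrees, forces in N, time in s.
With the tool pointing down it reaches from about 0.375 to 0.9 m from the base axis. Payload 3.1 kg.
Tool frame: the origin (TCP) lies at the very end of the fingers, on their centre line; the grasp point (between the pads) lies 19 mm behind it (bot.hold_point_z is the z of the grasp point in the tool frame, in m); z points along the fingers, y is the line along which they close (so a half turn about z gives the same grasp; the last joint's range is limited). The gripper opens to 87 mm and grips with 3 to 60 N. Pads are 19 mm wide; open, the fingers measure 117 mm over their backs; the gripper's body (75 mm by 190 mm) begins 51 mm behind the grasp point.
Start: joints at [-74.456, 30.224, 82.088, -0, 67.689, -10.227], TCP at [0.272, -0.563, 0.223] pointing down, gripper open.
Joint ranges: [-176.69, 176.69], [-43.24, 126.21], [12.49, 139.97], [-82, 262], [0, 151.66], [-163.58, 163.58]. Speed limits (degrees/s): [159.86, 159.86, 180, 180, 180, 180].

### API

Orientations are given as a 3x3 rotation matrix whose columns are the frame's x, y, z axes.
In Python, from rig import bot, capture, camera_model gives the robot as it stands.
- The arm moves only by the tool apply_moves, never from a script. Its argument "plan" is text: rows parted by semicolons, each of 6 numbers parted by spaces: the shift along the tool's x, y, z in units of 0.05 m (1.0 is 0.05 m), then the turn, a rotation vector about the tool's x, y, z in units of 360 degrees (1.0 is 360 degrees). In form: dx dy dz ax ay az; .... A call has 1 to 10 rows; each row shifts and turns the commanded pose from where the row before left it, along the tool's axes as they then stand; what a row does not reach is not made up. A row lasts 1/12 s, in which the tool goes at most 41.7 mm and 7.16 degrees, less where a joint would pass 70% of its speed; a pose out of reach is approached as far as the arm can. A call with a number of a shift or a turn outside -1 to 1 is refused whole. A call with a gripper value outside its range is refused whole. "gripper" is the gripper command: -1 is shut, 1 is fully open, values between are in proportion, set as the call begins (left out, the last holds). The fingers move at their own pace and stop on an object; the grip force is fixed at half the most. Time passes only in rows, so rows that do not move let the fingers close. It gives the time, the measured TCP pose, the force, the opening and the grip force at its end, in the units of the state.
- bot.read_state(): the state, without advancing time (a new reading comes with each control period).
- capture(name): name is "scene" or "top"; returns the picture (400x640x3 uint8, red, green, blue); there is no depth.
- camera_model(name): a dict with "vertical_fov" (degrees; the focal length in pixels is half the picture's height over the tangent of half this angle, whatever the lens; pixels are square), "cx", "cy" (the principal point, pixels), "position" and "rotation" of the camera in the world. Camera axes: x right, y down, z forward; pixel columns grow to the right and rows downward; lengths in m; the calibration is good to about 2 mm. A picture is of the moment at which its call begins. camera_model takes no time and is no camera call.
- bot.hand_in(): hands the job in; it is judged then, once.
The state is a dict: "time_s": time; "joint_positions": joint angles; "qvel": joint speeds; "tau": joint torques, N m; "position": TCP position; "tcp_rot": TCP orientation; "force": force on the tool from outside, world axes, zero at the start; "moment": the same for the moment, N m; "opening": opening from 0.0 (shut) to 1.0 (fully open); "grasp_force": force on a finger pad.
Only numpy, scipy, OpenCV 4.12 (cv2) and the standard library are available. Lean on these libraries where they do the work, as an engineer would, in place of code of your own. Each camera call takes 0.05 s, during which the arm holds its last target. There are 200 camera calls.

## Working session

There is one attempt and no reset: what is moved stays moved. The work goes in short steps, Python scripts to look and compute and a tool call to move; the robot and the scene stay as the last step left them, time stands still between calls to the robot, and variables do not carry over. Pictures are saved under pics/ and viewed, at most 10 in all, crops included, and the job is handed in when it is done.

Besides the shell and the picture viewer there is one more tool, called after "Call:" by a JSON object that holds its "fn" and its "kwargs", one argument or row to a line. apply_moves: Moves the arm, as the interface text tells. Its arguments: {"type":"object","properties":{"plan":{"type":"string"},"gripper":{"type":"number"}},"required":["plan"]}

```bash
mkdir -p pics
python3 - <<'E'
from rig import bot,capture,camera_model
import cv2
for n in("scene","top"):
    im=capture(n); cv2.imwrite(f"pics/{n}0.png",cv2.cvtColor(im,cv2.COLOR_RGB2BGR)); print(n,camera_model(n))
s=bot.read_state();print(s["time_s"],s["tcp_rot"],s["position"],s["force"])
E
```

```text
scene {'vertical_fov': 51.63822085510924, 'cx': 320.9051242485211, 'cy': 196.5983006075557, 'position': array([ 1.2364598 , -0.32640768,  0.91384837]), 'rotation': array([[ 0.43954383,  0.65418198, -0.61550561],
       [ 0.89800821, -0.33496755,  0.28526828],
       [-0.01955704, -0.678117  , -0.73469371]])}
top {'vertical_fov': 56.777476205827966, 'cx': 325.31425071408165, 'cy': 201.05872711152557, 'position': array([0.39358443, 0.01546082, 0.87140661]), 'rotation': array([[ 0.01111878, -0.98435374,  0.17585245],
       [-0.99985315, -0.01323797, -0.01088241],
       [ 0.01304007, -0.17570563, -0.98435638]])}
0.1 [[ 9.00538821e-01  4.34775299e-01 -5.20161083e-04]
 [ 4.34775454e-01 -9.00536838e-01  1.92570325e-03]
 [ 3.68823990e-04 -1.96032381e-03 -9.99998011e-01]] [ 0.27158369 -0.56215869  0.22165461] [ 0.17586988 -0.58645268 -0.36310598]
```

View pics/scene0.png

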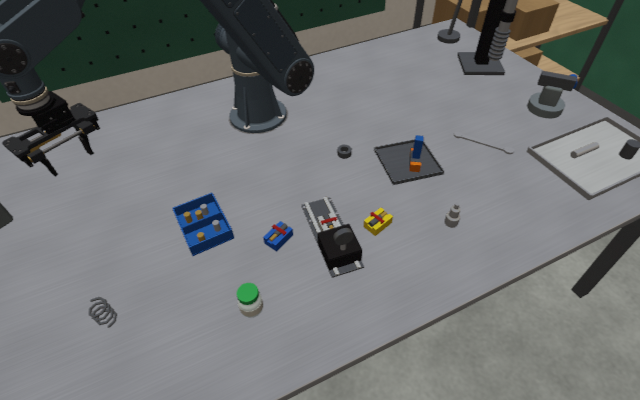

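View pics/top0.png

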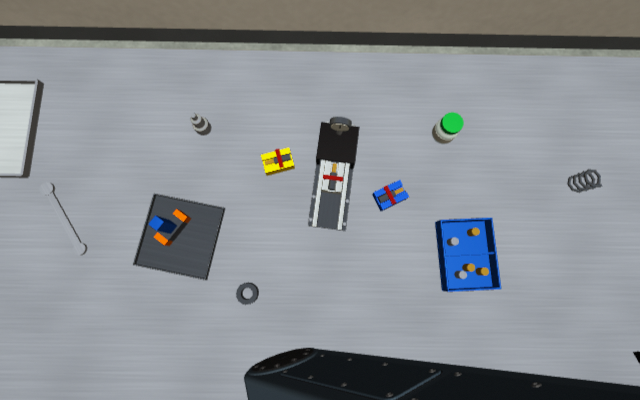

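The scene shows the tray with the mallet on the robot's left and the jig ahead of it. In the top view the mallet is near (165,226), the jig runs up the image around (333,185), and yellow and blue look-alikes stand on either side. I'll enlarge both areas.

Run:
```python
import cv2,numpy as np
a=cv2.imread("pics/top0.png"); f=lambda x0,y0,w,h,k:cv2.resize(a[y0:y0+h,x0:x0+w],None,fx=k,fy=k,interpolation=cv2.INTER_CUBIC)
A=f(295,110,75,130,4.5);B=f(128,187,100,95,4.5)
o=np.zeros((590,800,3),np.uint8);o[:A.shape[0],:A.shape[1]]=A;o[:B.shape[0],345:345+B.shape[1]]=B
cv2.imwrite("pics/crop1.png",o)
b=cv2.imread("pics/scene0.png");g=lambda x0,y0,w,h,k:cv2.resize(b[y0:y0+h,x0:x0+w],None,fx=k,fy=k,interpolation=cv2.INTER_CUBIC)
A=g(295,190,75,90,5);B=g(370,130,75,58,5)
o=np.zeros((450,790,3),np.uint8);o[:A.shape[0],:A.shape[1]]=A;o[:B.shape[0],400:400+B.shape[1]]=B
cv2.imwrite("pics/crop2.png",o)
```

```text
(no output)
```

View pics/crop1.png

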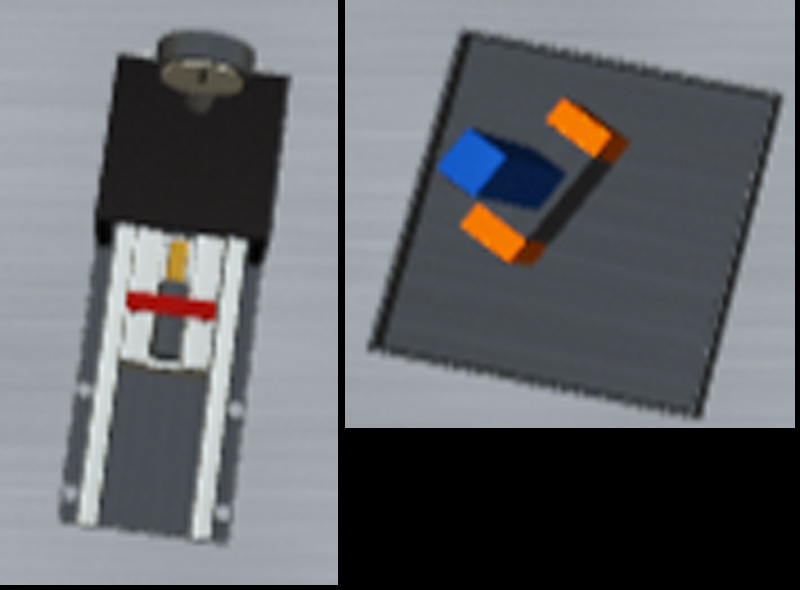

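View pics/crop2.png

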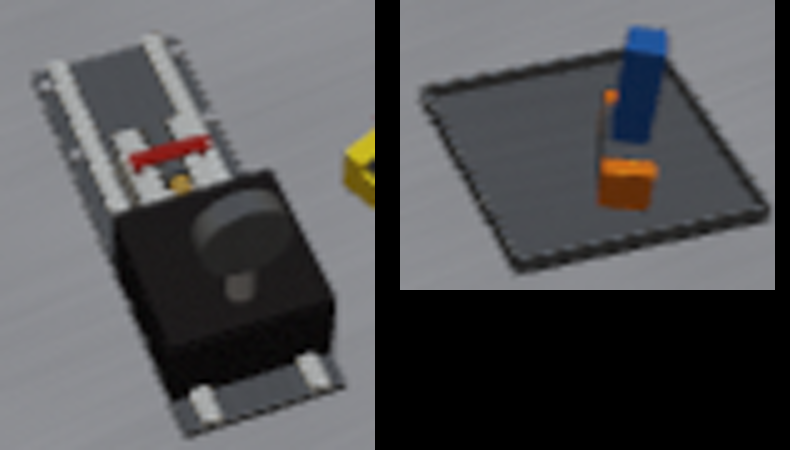

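```bash
cat > fit.py <<'E'
import numpy as np
from scipy.optimize import least_squares
from rig import camera_model
CM={n:camera_model(n) for n in("top","scene")}
def proj(n,P):
    c=CM[n]; p=(np.atleast_2d(P)-c["position"])@c["rotation"]; f=200/np.tan(np.radians(c["vertical_fov"]/2))
    return np.c_[c["cx"]+f*p[:,0]/p[:,2],c["cy"]+f*p[:,1]/p[:,2]]
def ray(n,px,z):
    c=CM[n]; f=200/np.tan(np.radians(c["vertical_fov"]/2)); d=c["rotation"]@[(px[0]-c["cx"])/f,(px[1]-c["cy"])/f,1]
    return c["position"]+d*(z-c["position"][2])/d[2]
def W(p,P):
    c,s=np.cos(p[2]),np.sin(p[2]); P=np.asarray(P,float)/1000
    return np.c_[p[0]+c*P[:,0]-s*P[:,1],p[1]+s*P[:,0]+c*P[:,1],P[:,2]]
def px(uv,k,ox,oy,sx=0): uv=np.asarray(uv,float)-[sx,0]; return (uv+.5)/k-.5+[ox,oy]
def fit(obs,p0):
    f=lambda p:np.concatenate([(proj(n,W(p,P))-q).ravel() for n,P,q in obs])
    r=least_squares(f,p0,loss="soft_l1"); return r.x,[np.round(proj(n,W(r.x,P))-q,1).tolist() for n,P,q in obs]
E
cat > m1.py <<'E'
from fit import *
J=lambda uv:px(uv,4.5,295,110); T=lambda uv:px(uv,4.5,128,187,345); S=lambda uv:px(uv,5,295,190); ST=lambda uv:px(uv,5,370,130,400)
jt=("top",[(-130,45,6),(-130,-45,6),(-130,24.7,12),(-130,-24.7,12),(110,45,56),(110,-45,56),(20,45,56),(20,-45,56)],J([(62,523),(228,543),(98,523),(192,537),(120,55),(288,77),(98,212),(268,237)]))
js=("scene",[(-130,-45,6),(-130,45,6),(130,-45,6),(130,45,6),(20,-45,56),(20,45,56),(110,-45,56),(110,45,56)],S([(35,75),(178,38),(188,436),(343,385),(113,215),(272,172),(170,350),(335,295)]))
tt=("top",[(85,85,14),(85,-85,14),(-85,-85,14),(-85,85,14)],T([(464,30),(781,95),(700,417),(370,350)]))
ts=("scene",[(-85,-85,14),(85,85,14),(85,-85,14)],ST([(420,90),(768,210),(518,268)]))
mt=("top",[(40,16,33),(40,-16,33),(-40,16,33),(-40,-16,33),(12,12,108),(12,-12,108),(-12,-12,108),(-12,12,108)],T([(568,97),(612,132),(460,222),(512,263),(472,128),(507,158),(475,198),(437,165)]))
if __name__=="__main__":
  for nm,o,p0 in(("jig",[jt,js],(.5,0,0)),("tray",[tt,ts],(.4,.35,-.2)),("mallet",[mt],(.4,.37,-.7))):
    for oo in [o]+([[x] for x in o] if len(o)>1 else []):
        x,r=fit(oo,p0); print(nm,np.round(x[:2],4),np.degrees(x[2]).round(2),r if oo is o else "")
  x,_=fit([jt,js],(.5,0,0)); c,s=np.cos(x[2]),np.sin(x[2])
  for uv in((118,360),(210,370),(165,363)):
    d=ray("top",J(uv),.036)[:2]-x[:2]; print("block near top edge, jig frame",c*d[0]+s*d[1],-s*d[0]+c*d[1])
E
python3 m1.py
```

```text
jig [ 0.6135 -0.0125] -6.69 [[[-1.0, -0.4], [0.1, 0.0], [-0.5, 0.4], [-0.3, 0.0], [-0.6, -0.7], [0.4, -0.7], [-0.8, 1.4], [0.5, 0.8]], [[-1.0, 0.5], [-0.9, 0.0], [-0.8, 0.4], [0.9, 0.2], [-0.5, 0.1], [-0.3, -0.6], [-0.0, 0.2], [0.5, 0.9]]]
jig [ 0.6137 -0.0131] -6.58 
jig [ 0.6132 -0.0112] -7.25 
tray [0.4622 0.341 ] -10.6 [[[-0.2, -0.6], [-0.1, -1.0], [-0.3, 0.3], [0.0, 0.3]], [[-0.8, 0.1], [0.2, 0.0], [-0.9, -0.5]]]
tray [0.4617 0.3406] -10.72 
tray [0.4632 0.3421] -10.51 
mallet [0.4805 0.3555] -36.09 [[[-0.4, 0.0], [0.6, 0.6], [0.2, 0.4], [-0.5, -0.2], [-0.3, -0.7], [0.7, -0.4], [0.1, -0.0], [-0.3, 0.3]]]
block near top edge, jig frame -0.047124716050947354 0.02400739272342315
block near top edge, jig frame -0.04617329237799036 -0.023388430063901924
block near top edge, jig frame -0.045544120553438594 -7.212327955889546e-05
```

Run:
```python
from m1 import *
def tri(a,b):
    f=lambda P:np.r_[(proj("top",P)-a).ravel(),(proj("scene",P)-b).ravel()]
    r=least_squares(f,[.65,0,.08]); return r.x.round(4),r.fun.round(1)
print(tri(J([(205,62)])[0],S([(240,232)])[0]))
print(tri(J([(205,33)])[0],S([(245,192)])[0]))
```

```text
(array([ 0.7024, -0.0235,  0.1075]), array([ 0. ,  0. ,  0.1, -0. ]))
(array([ 0.7037, -0.022 ,  0.1394]), array([ 0.1,  0. ,  0.1, -0. ]))
```

Call:
{"fn": "apply_moves", "kwargs": {
  "plan": "0 0 0 0 0 -0.0195; 0 0 0 0 0 -0.0195; 0 0 0 0 0 -0.0195; 0 0 0 0 0 -0.0195; 0.72 -0.31 0 0 0 0; 0.72 -0.31 0 0 0 0; 0.72 -0.31 0 0 0 0; 0.72 -0.31 0 0 0 0; 0.72 -0.31 0 0 0 0; 0.72 -0.31 0 0 0 0",
  "gripper": 1
}}

```text
time_s: 0.93
position: [0.3239, -0.3314, 0.2222]
tcp_rot: [[0.59, 0.807, -0.0], [0.807, -0.59, 0.001], [0.0, -0.001, -1.0]]
force: [0.6, 0.1, -0.7]
opening: 1.0
grasp_force: 0.0
```

Call:
{"fn": "apply_moves", "kwargs": {
  "plan": "0.72 -0.31 0 0 0 0; 0.72 -0.31 0 0 0 0; 0.72 -0.31 0 0 0 0; 0.72 -0.31 0 0 0 0; 0.72 -0.31 0 0 0 0; 0.72 -0.31 0 0 0 0; 0.72 -0.31 0 0 0 0; 0.72 -0.31 0 0 0 0; 0.72 -0.31 0 0 0 0"
}}

```text
time_s: 1.68
position: [0.4023, 0.0124, 0.2225]
tcp_rot: [[0.59, 0.807, -0.0], [0.807, -0.59, 0.0], [-0.0, -0.0, -1.0]]
force: [-0.0, -1.4, 0.0]
opening: 0.998
grasp_force: 0.0
```

Call:
{"fn": "apply_moves", "kwargs": {
  "plan": "0.72 -0.31 0 0 0 0; 0.72 -0.31 0 0 0 0; 0.72 -0.31 0 0 0 0; 0.72 -0.31 0 0 0 0; 0.72 -0.31 0 0 0 0; 0.72 -0.31 0 0 0 0; 0.72 -0.31 0 0 0 0; 0.72 -0.31 0 0 0 0; 0.72 -0.31 0 0 0 0; 0 0 0 0 0 0"
}}

```text
time_s: 2.52
position: [0.4826, 0.361, 0.2223]
tcp_rot: [[0.586, 0.81, 0.004], [0.81, -0.586, 0.005], [0.006, 0.0, -1.0]]
force: [0.3, 1.2, -0.4]
opening: 0.999
grasp_force: 0.0
```

Call:
{"fn": "apply_moves", "kwargs": {
  "plan": "0 0 0 0 0 0"
}}

```text
time_s: 2.6
position: [0.4807, 0.356, 0.2217]
tcp_rot: [[0.587, 0.81, -0.001], [0.81, -0.587, -0.001], [-0.001, -0.0, -1.0]]
force: [-0.0, 0.1, -0.1]
opening: 0.998
grasp_force: 0.0
```

Run:
```python
from rig import bot,capture
import cv2
from fit import proj
a=cv2.cvtColor(capture("top"),cv2.COLOR_RGB2BGR);b=cv2.cvtColor(capture("scene"),cv2.COLOR_RGB2BGR)
import numpy as np
A=cv2.resize(a[150:300,90:290],None,fx=3,fy=3,interpolation=2)[:, :400];B=cv2.resize(b[90:200,370:470],None,fx=4,fy=4,interpolation=2)
o=np.zeros((450,800,3),np.uint8);o[:450,:400]=A;o[:440,400:]=B;cv2.imwrite("pics/c3.png",o)
s=bot.read_state();print(s["time_s"],s["position"],s["tcp_rot"],s["joint_positions"])
```

```text
2.7 [0.48008033 0.35349941 0.22182438] [[ 5.89613430e-01  8.07682947e-01 -2.06422683e-03]
 [ 8.07681942e-01 -5.89616521e-01 -1.49648187e-03]
 [-2.42578513e-03 -7.84892926e-04 -9.99996750e-01]] [ 2.56489611e+01  2.80939816e+01  8.62897866e+01 -2.86223037e-02
  6.57599660e+01  6.17905035e+01]
```

View pics/c3.png

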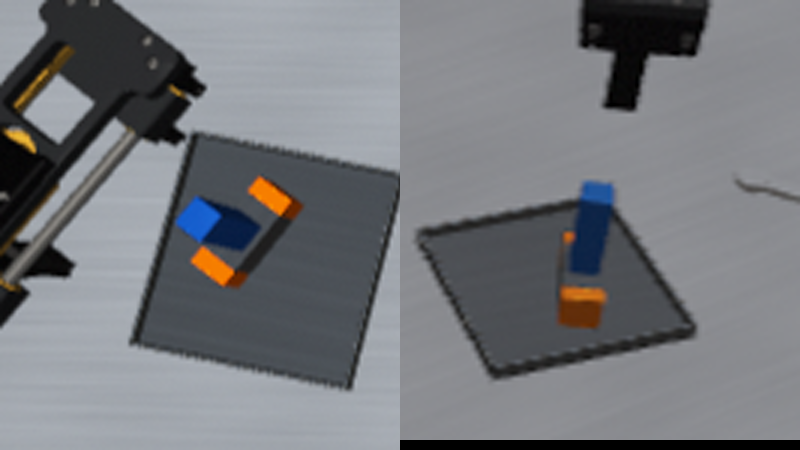

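The open gripper is above the mallet with its closing line along the head, and the mallet hasn't been disturbed. Next I descend and grip the handle.

Call:
{"fn": "apply_moves", "kwargs": {
  "plan": "0.03 0 0.6 0 0 0; 0 0 0.6 0 0 0; 0 0 0.6 0 0 0; 0 0 0.5 0 0 0; 0 0 0.5 0 0 0; 0 0 0.4 0 0 0; 0 0 0.2 0 0 0; 0 0 0.2 0 0 0; 0 0 0 0 0 0; 0 0 0 0 0 0"
}}

```text
time_s: 3.53
position: [0.4823, 0.3551, 0.043]
tcp_rot: [[0.591, 0.807, 0.0], [0.807, -0.591, 0.0], [0.0, 0.0, -1.0]]
force: [-0.2, 0.0, 0.2]
opening: 0.997
grasp_force: 0.0
```

Call:
{"fn": "apply_moves", "kwargs": {
  "plan": "0 0 0 0 0 0; 0 0 0 0 0 0; 0 0 0 0 0 0; 0 0 0 0 0 0; 0 0 0 0 0 0; 0 0 0 0 0 0; 0 0 0 0 0 0; 0 0 0 0 0 0",
  "gripper": -1
}}

```text
time_s: 4.2
position: [0.4818, 0.3556, 0.0425]
tcp_rot: [[0.59, 0.808, -0.0], [0.808, -0.59, -0.0], [-0.0, -0.0, -1.0]]
force: [-0.1, -0.1, 0.3]
opening: 0.477
grasp_force: 0.0
```

Call:
{"fn": "apply_moves", "kwargs": {
  "plan": "0 0 0 0 0 0; 0 0 0 0 0 0; 0 0 0 0 0 0; 0 0 0 0 0 0"
}}

```text
time_s: 4.53
position: [0.4815, 0.3557, 0.0425]
tcp_rot: [[0.59, 0.807, -0.001], [0.807, -0.59, 0.0], [-0.0, -0.001, -1.0]]
force: [-0.6, 1.4, 0.9]
opening: 0.274
grasp_force: 30.0
```

Call:
{"fn": "apply_moves", "kwargs": {
  "plan": "0 0 -0.2 0 0 0; 0 0 -0.4 0 0 0; 0 0 -0.5 0 0 0; 0 0 -0.5 0 0 0; 0 0 -0.5 0 0 -0.0163; 0 0 -0.05 0 0 -0.0163; 0 0 0 0 0 -0.0163; 0 0 0 0 0 -0.0163; 0 0 0 0 0 -0.0163; 0 0 0 0 0 0"
}}

```text
time_s: 5.37
position: [0.4815, 0.3551, 0.1503]
tcp_rot: [[0.117, 0.993, -0.001], [0.993, -0.117, -0.001], [-0.001, -0.0, -1.0]]
force: [-0.3, -0.3, -2.4]
opening: 0.272
grasp_force: 30.0
```

Call:
{"fn": "apply_moves", "kwargs": {
  "plan": "-0.4 0.06 0 0 0 0; -0.7 0.12 0 0 0 0; -0.7 0.12 0 0 0 0; -0.7 0.12 0 0 0 0; -0.7 0.12 0 0 0 0; -0.7 0.12 0 0 0 0; -0.7 0.12 0 0 0 0; -0.7 0.12 0 0 0 0; -0.7 0.12 0 0 0 0; -0.7 0.12 0 0 0 0"
}}

```text
time_s: 6.2
position: [0.4985, 0.0143, 0.1503]
tcp_rot: [[0.121, 0.993, 0.0], [0.993, -0.121, -0.0], [-0.0, 0.0, -1.0]]
force: [-0.2, 0.1, -3.4]
opening: 0.274
grasp_force: 30.0
```

Call:
{"fn": "apply_moves", "kwargs": {
  "plan": "-0.3 0.01 0 0 0 0; 0 0 0 0 0 0; 0 0 0 0 0 0; 0 0 0 0 0 0"
}}

```text
time_s: 6.53
position: [0.4971, 0.0017, 0.1501]
tcp_rot: [[0.12, 0.993, -0.001], [0.993, -0.12, 0.001], [0.0, -0.001, -1.0]]
force: [0.3, 0.2, -3.1]
opening: 0.276
grasp_force: 30.0
```

Run:
```python
from rig import bot,capture
import cv2,numpy as np
a=cv2.cvtColor(capture("top"),cv2.COLOR_RGB2BGR);b=cv2.cvtColor(capture("scene"),cv2.COLOR_RGB2BGR)
A=cv2.resize(a[100:260,285:385],None,fx=3.75,fy=3.75,interpolation=2);B=cv2.resize(b[110:290,260:366],None,fx=3.33,fy=3.33,interpolation=2)
o=np.zeros((600,800,3),np.uint8);o[:A.shape[0],:A.shape[1]]=A;o[:B.shape[0],400:400+B.shape[1]]=B;cv2.imwrite("pics/c4.png",o)
s=bot.read_state();print(s["time_s"],s["position"],s["tcp_rot"],s["force"])
```

```text
6.6333 [0.49717058 0.00235676 0.15004964] [[ 1.17711825e-01  9.93047673e-01 -4.94685307e-04]
 [ 9.93047752e-01 -1.17711657e-01  3.57093483e-04]
 [ 2.96380625e-04 -5.33280258e-04 -9.99999814e-01]] [ 1.55165736 -0.47218814 -2.70133336]
```

View pics/c4.png

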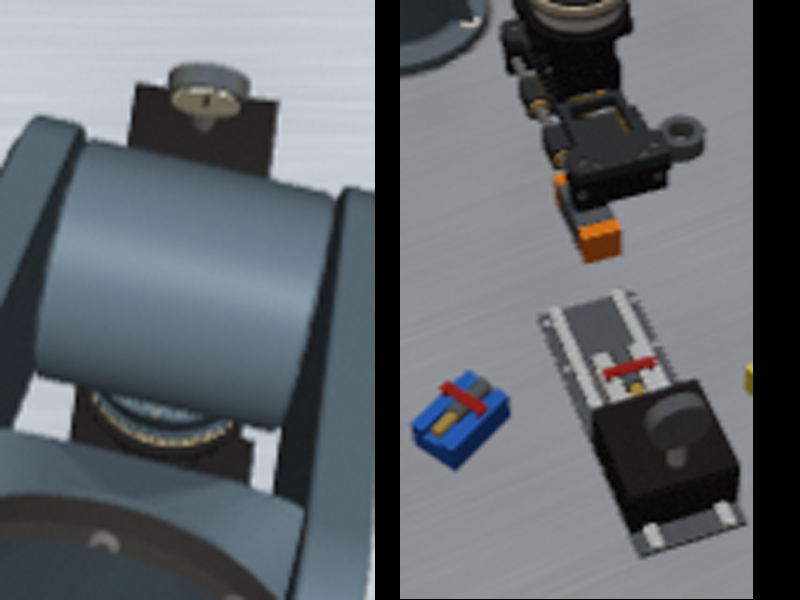

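The scene view shows the mallet held upright, its front orange face centred near crop (603,243). The bed ahead is clear and the block is still in place. I'll check the lateral offset of the head against the channel.

Run:
```python
from m1 import *
p=np.array([.4972,.0020]);ty=np.array([.993,-.1177])
ps=px([(603,243)],3.33,260,110,400)[0]
w=ray("scene",ps,.1255);print("pred",proj("scene",np.r_[p+.04*ty,.1255]),"seen",ps,w)
x,_=fit([jt,js],(.5,0,0));c,s=np.cos(x[2]),np.sin(x[2])
for q in(w[:2],p+.04*ty,p):
    d=q-x[:2];print("jig frame",c*d[0]+s*d[1],-s*d[0]+c*d[1])
```

```text
pred [[320.38914783 184.79752725]] seen [320.61111111 182.62312312] [0.52987446 0.00139519 0.1255    ]
jig frame -0.0846774927256463 0.004035722407259027
jig frame -0.07720181208480179 0.0007814956308261675
jig frame -0.11719982974753493 0.00082889870757933
```

Call:
{"fn": "apply_moves", "kwargs": {
  "plan": "-0.03 0 0.4 0 0 0; 0 0 0.4 0 0 0; 0 0 0.4 0 0 0; 0 0 0.3 0 0 0; 0 0 0.2 0 0 0; 0 0 0.15 0 0 0; 0 0 0.1 0 0 0; 0 0 0.06 0 0 0; 0 0 0 0 0 0; 0 0 0 0 0 0"
}}

```text
time_s: 7.47
position: [0.4977, -0.0003, 0.05]
tcp_rot: [[0.118, 0.993, 0.001], [0.993, -0.118, -0.0], [-0.0, 0.001, -1.0]]
force: [0.6, -0.2, -3.5]
opening: 0.274
grasp_force: 30.0
```

Run:
```python
from rig import bot,capture
import cv2,numpy as np
b=cv2.cvtColor(capture("scene"),cv2.COLOR_RGB2BGR)
cv2.imwrite("pics/c5.png",cv2.resize(b[140:280,270:370],None,fx=4.2,fy=4.2,interpolation=2))
s=bot.read_state();print(s["time_s"],s["position"],s["force"])
```

```text
7.5167 [ 4.97839872e-01 -3.90239641e-04  5.00986714e-02] [-0.24971583 -0.37414364 -3.18750801]
```

View pics/c5.png

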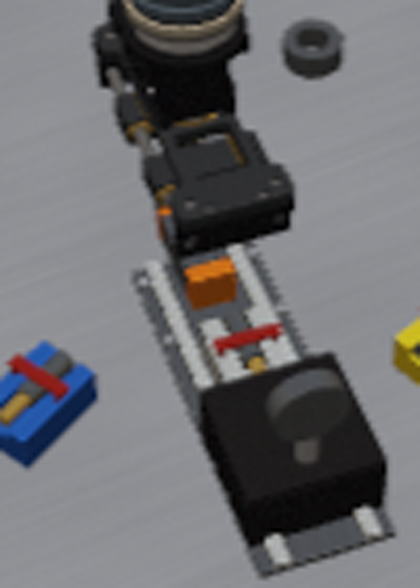

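The head sits centred in the channel behind the block and touches nothing. I'll approach the block.

Call:
{"fn": "apply_moves", "kwargs": {
  "plan": "0 0.08 0 0 0 0; 0 0.08 0 0 0 0; 0 0.08 0 0 0 0; 0 0.06 0 0 0 0; 0 0.05 0 0 0 0; 0 0.04 0 0 0 0; 0 0.03 0 0 0 0; 0 0 0 0 0 0; 0 0 0 0 0 0"
}}

```text
time_s: 8.27
position: [0.5181, -0.0028, 0.0495]
tcp_rot: [[0.119, 0.993, -0.0], [0.993, -0.119, 0.0], [0.0, -0.0, -1.0]]
force: [0.2, -0.0, -2.2]
opening: 0.277
grasp_force: 30.0
```

Call:
{"fn": "apply_moves", "kwargs": {
  "plan": "0 0.02 0 0 0 0; 0 0.02 0 0 0 0; 0 0.02 0 0 0 0; 0 0.02 0 0 0 0; 0 0.02 0 0 0 0; 0 0.02 0 0 0 0; 0 0.02 0 0 0 0; 0 0.02 0 0 0 0; 0 0.02 0 0 0 0; 0 0.02 0 0 0 0"
}}

```text
time_s: 9.1
position: [0.5282, -0.004, 0.0496]
tcp_rot: [[0.119, 0.993, -0.0], [0.993, -0.119, 0.0], [0.0, -0.0, -1.0]]
force: [0.6, 0.0, -2.9]
opening: 0.274
grasp_force: 30.0
```

Call:
{"fn": "apply_moves", "kwargs": {
  "plan": "0 0.02 0 0 0 0; 0 0.02 0 0 0 0; 0 0.02 0 0 0 0; 0 0.02 0 0 0 0; 0 0.02 0 0 0 0; 0 0.02 0 0 0 0; 0 0.02 0 0 0 0; 0 0.02 0 0 0 0; 0 0.02 0 0 0 0; 0 0.02 0 0 0 0"
}}

```text
time_s: 9.93
position: [0.5347, -0.0044, 0.0492]
tcp_rot: [[0.118, 0.993, -0.007], [0.993, -0.118, 0.001], [0.001, -0.007, -1.0]]
force: [-4.8, 1.1, 1.0]
opening: 0.27
grasp_force: 30.0
```

Call:
{"fn": "apply_moves", "kwargs": {
  "plan": "0 0.02 0 0 0 0; 0 0.02 0 0 0 0; 0 0.02 0 0 0 0; 0 0.02 0 0 0 0; 0 0.02 0 0 0 0; 0 0.02 0 0 0 0; 0 0.02 0 0 0 0; 0 0.02 0 0 0 0; 0 0.02 0 0 0 0; 0 0.02 0 0 0 0"
}}

```text
time_s: 10.77
position: [0.5446, -0.0056, 0.0492]
tcp_rot: [[0.118, 0.993, -0.007], [0.993, -0.118, 0.001], [0.001, -0.007, -1.0]]
force: [-6.2, -0.1, 0.8]
opening: 0.275
grasp_force: 30.0
```

Call:
{"fn": "apply_moves", "kwargs": {
  "plan": "0 0.02 0 0 0 0; 0 0.02 0 0 0 0; 0 0.02 0 0 0 0; 0 0.02 0 0 0 0; 0 0.02 0 0 0 0; 0 0.02 0 0 0 0; 0 0.02 0 0 0 0; 0 0.02 0 0 0 0; 0 0.02 0 0 0 0; 0 0.02 0 0 0 0"
}}

```text
time_s: 11.6
position: [0.5545, -0.0067, 0.0491]
tcp_rot: [[0.118, 0.993, -0.007], [0.993, -0.118, 0.001], [0.001, -0.007, -1.0]]
force: [-6.2, 1.5, 1.3]
opening: 0.274
grasp_force: 30.0
```

Call:
{"fn": "apply_moves", "kwargs": {
  "plan": "0 0.02 0 0 0 0; 0 0.02 0 0 0 0; 0 0.02 0 0 0 0; 0 0.02 0 0 0 0; 0 0.02 0 0 0 0; 0 0.02 0 0 0 0; 0 0.02 0 0 0 0; 0 0.02 0 0 0 0"
}}

```text
time_s: 12.27
position: [0.5625, -0.0077, 0.0491]
tcp_rot: [[0.118, 0.993, -0.007], [0.993, -0.118, 0.001], [0.001, -0.007, -1.0]]
force: [-6.0, 0.7, 1.8]
opening: 0.275
grasp_force: 30.0
```

Call:
{"fn": "apply_moves", "kwargs": {
  "plan": "0 0.01 0 0 0 0; 0 0.01 0 0 0 0; 0 0.01 0 0 0 0; 0 0.01 0 0 0 0"
}}

```text
time_s: 12.6
position: [0.5645, -0.008, 0.0491]
tcp_rot: [[0.118, 0.993, -0.007], [0.993, -0.118, 0.001], [0.001, -0.007, -1.0]]
force: [-5.7, 0.5, 0.9]
opening: 0.269
grasp_force: 30.0
```

Call:
{"fn": "apply_moves", "kwargs": {
  "plan": "0 0.01 0 0 0 0; 0 0.01 0 0 0 0; 0 0.01 0 0 0 0; 0 0.01 0 0 0 0"
}}

```text
time_s: 12.93
position: [0.5667, -0.0082, 0.0491]
tcp_rot: [[0.118, 0.993, -0.007], [0.993, -0.118, 0.001], [0.001, -0.007, -1.0]]
force: [-6.6, 1.1, 0.9]
opening: 0.274
grasp_force: 30.0
```

Call:
{"fn": "apply_moves", "kwargs": {
  "plan": "0 0.01 0 0 0 0; 0 0.01 0 0 0 0; 0 0.01 0 0 0 0; 0 0.01 0 0 0 0"
}}

```text
time_s: 13.27
position: [0.5686, -0.0084, 0.0491]
tcp_rot: [[0.118, 0.993, -0.007], [0.993, -0.118, 0.001], [0.001, -0.007, -1.0]]
force: [-5.0, 0.2, 0.2]
opening: 0.272
grasp_force: 30.0
```

Call:
{"fn": "apply_moves", "kwargs": {
  "plan": "0 0.01 0 0 0 0; 0 0.01 0 0 0 0; 0 0.01 0 0 0 0; 0 0.01 0 0 0 0"
}}

```text
time_s: 13.6
position: [0.5705, -0.0087, 0.0491]
tcp_rot: [[0.118, 0.993, -0.007], [0.993, -0.118, 0.001], [0.001, -0.007, -1.0]]
force: [-6.4, 0.3, 0.1]
opening: 0.274
grasp_force: 30.0
```

Call:
{"fn": "apply_moves", "kwargs": {
  "plan": "0 0.01 0 0 0 0; 0 0.01 0 0 0 0; 0 0.01 0 0 0 0; 0 0.01 0 0 0 0"
}}

```text
time_s: 13.93
position: [0.5725, -0.0089, 0.0491]
tcp_rot: [[0.118, 0.993, -0.007], [0.993, -0.118, 0.001], [0.001, -0.007, -1.0]]
force: [-5.6, 0.5, 0.8]
opening: 0.276
grasp_force: 30.0
```

Call:
{"fn": "apply_moves", "kwargs": {
  "plan": "0 0.01 0 0 0 0; 0 0.01 0 0 0 0; 0 0.01 0 0 0 0; 0 0.01 0 0 0 0"
}}

```text
time_s: 14.27
position: [0.5745, -0.0091, 0.0491]
tcp_rot: [[0.118, 0.993, -0.007], [0.993, -0.118, 0.001], [0.001, -0.007, -1.0]]
force: [-6.6, 0.6, 1.5]
opening: 0.269
grasp_force: 30.0
```

Call:
{"fn": "apply_moves", "kwargs": {
  "plan": "0 0.01 0 0 0 0; 0 0.01 0 0 0 0; 0 0.01 0 0 0 0; 0 0.01 0 0 0 0"
}}

```text
time_s: 14.6
position: [0.5765, -0.0094, 0.0491]
tcp_rot: [[0.118, 0.993, -0.007], [0.993, -0.118, 0.001], [0.001, -0.007, -1.0]]
force: [-6.8, 0.9, 1.8]
opening: 0.275
grasp_force: 30.0
```

Call:
{"fn": "apply_moves", "kwargs": {
  "plan": "0 0.01 0 0 0 0; 0 0.01 0 0 0 0; 0 0.01 0 0 0 0; 0 0.01 0 0 0 0"
}}

```text
time_s: 14.93
position: [0.5784, -0.0096, 0.0491]
tcp_rot: [[0.118, 0.993, -0.007], [0.993, -0.118, 0.001], [0.001, -0.007, -1.0]]
force: [-6.1, 0.3, 1.8]
opening: 0.273
grasp_force: 30.0
```

Call:
{"fn": "apply_moves", "kwargs": {
  "plan": "0 0.01 0 0 0 0; 0 0.01 0 0 0 0; 0 0.01 0 0 0 0; 0 0.01 0 0 0 0"
}}

```text
time_s: 15.27
position: [0.5788, -0.0096, 0.0489]
tcp_rot: [[0.118, 0.993, -0.011], [0.993, -0.118, 0.002], [0.001, -0.011, -1.0]]
force: [-8.1, 0.7, 2.8]
opening: 0.275
grasp_force: 30.0
```

Call:
{"fn": "apply_moves", "kwargs": {
  "plan": "0 0.01 0 0 0 0; 0 0.01 0 0 0 0; 0 0.01 0 0 0 0; 0 0.01 0 0 0 0"
}}

```text
time_s: 15.6
position: [0.5792, -0.0096, 0.0487]
tcp_rot: [[0.118, 0.993, -0.014], [0.993, -0.118, 0.002], [0.001, -0.014, -1.0]]
force: [-10.9, -0.2, 4.1]
opening: 0.275
grasp_force: 30.0
```

The push has stalled and risen from about 6 to 11 N, with the fingertips being pushed back, so the block is against the stop. I'll back off slowly.

Call:
{"fn": "apply_moves", "kwargs": {
  "plan": "0 -0.02 0 0 0 0; 0 -0.02 0 0 0 0; 0 -0.02 0 0 0 0; 0 -0.02 0 0 0 0; 0 -0.02 0 0 0 0; 0 -0.03 0 0 0 0; 0 -0.05 0 0 0 0; 0 -0.1 0 0 0 0; 0 -0.2 0 0 0 0; 0 -0.2 0 0 0 0"
}}

```text
time_s: 16.43
position: [0.5542, -0.0075, 0.0504]
tcp_rot: [[0.119, 0.993, 0.006], [0.993, -0.119, -0.001], [-0.001, 0.006, -1.0]]
force: [-0.3, -0.1, -3.3]
opening: 0.275
grasp_force: 30.0
```

Call:
{"fn": "apply_moves", "kwargs": {
  "plan": "0 -0.3 0 0 0 0; 0 -0.3 0 0 0 0; 0 -0.2 0 0 0 0; 0 0 0 0 0 0; 0 0 -0.3 0 0 0; 0 0 -0.5 0 0 0; 0 0 -0.5 0 0 0; 0 0 -0.5 0 0 0; 0 0 -0.2 0 0 0; 0 0 0 0 0 0"
}}

```text
time_s: 17.27
position: [0.5158, -0.0029, 0.1526]
tcp_rot: [[0.119, 0.993, 0.009], [0.993, -0.119, -0.002], [-0.001, 0.01, -1.0]]
force: [-0.0, -0.6, -3.4]
opening: 0.274
grasp_force: 30.0
```

Run:
```python
from rig import bot,capture
import cv2,numpy as np
b=cv2.cvtColor(capture("scene"),cv2.COLOR_RGB2BGR)
cv2.imwrite("pics/c6.png",cv2.resize(b[110:280,260:370],None,fx=3.5,fy=3.5,interpolation=2))
s=bot.read_state();print(s["time_s"],s["position"],s["tcp_rot"],s["force"])
```

```text
17.3167 [ 0.51417772 -0.00257774  0.15080975] [[ 1.18588658e-01  9.92929498e-01  5.26707029e-03]
 [ 9.92943298e-01 -1.18583866e-01 -1.21411479e-03]
 [-5.80940828e-04  5.37388239e-03 -9.99985392e-01]] [ 0.22868666  0.49759865 -2.26328362]
```

View pics/c6.png

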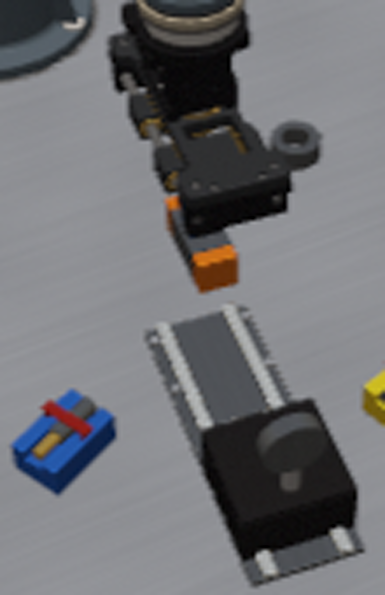

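The block has gone from the scene view because the hood hides it, and the mallet is hanging level. I'll carry the mallet back over the middle of the tray, then check the block from above.

Call:
{"fn": "apply_moves", "kwargs": {
  "plan": "0.43 -0.09 0 0 0 0; 0.7 -0.19 0 0 0 0; 0.7 -0.19 0 0 0 0; 0.7 -0.19 0 0 0 0; 0.7 -0.19 0 0 0 0; 0.7 -0.19 0 0 0 0; 0.7 -0.19 0 0 0 0; 0.7 -0.19 0 0 0 0; 0.7 -0.19 0 0 0 0; 0.4 -0.1 0 0 0 0"
}}

```text
time_s: 18.15
position: [0.4639, 0.3306, 0.1474]
tcp_rot: [[0.117, 0.993, -0.002], [0.993, -0.117, 0.001], [0.0, -0.002, -1.0]]
force: [-0.2, -1.0, -3.5]
opening: 0.271
grasp_force: 30.0
```

Call:
{"fn": "apply_moves", "kwargs": {
  "plan": "0.3 -0.09 0 0 0 0; 0 0 0 0 0 0; 0 0 0 0 0 0; 0 0 0 0 0 0"
}}

```text
time_s: 18.48
position: [0.4621, 0.3417, 0.148]
tcp_rot: [[0.119, 0.993, -0.002], [0.993, -0.119, -0.002], [-0.002, -0.002, -1.0]]
force: [0.2, -0.2, -2.2]
opening: 0.279
grasp_force: 30.0
```

Run:
```python
from rig import bot,capture
import cv2,numpy as np
a=cv2.cvtColor(capture("top"),cv2.COLOR_RGB2BGR);b=cv2.cvtColor(capture("scene"),cv2.COLOR_RGB2BGR)
A=cv2.resize(a[110:240,295:370],None,fx=4.5,fy=4.5,interpolation=2);B=cv2.resize(b[80:200,365:455],None,fx=4.8,fy=4.8,interpolation=2)
o=np.zeros((590,800,3),np.uint8);o[:A.shape[0],:A.shape[1]]=A;o[:576,345:345+B.shape[1]]=B;cv2.imwrite("pics/c7.png",o)
s=bot.read_state();print(s["time_s"],s["position"],s["tcp_rot"],s["force"],s["moment"])
```

```text
18.5833 [0.46266923 0.34144687 0.14872861] [[ 0.1198525   0.99279061 -0.00148008]
 [ 0.992791   -0.11985406 -0.00101985]
 [-0.00118989 -0.00134718 -0.99999838]] [ 0.52185933 -0.43788453 -2.9664944 ] [-0.02639457 -0.13524585 -0.02450439]
```

View pics/c7.png

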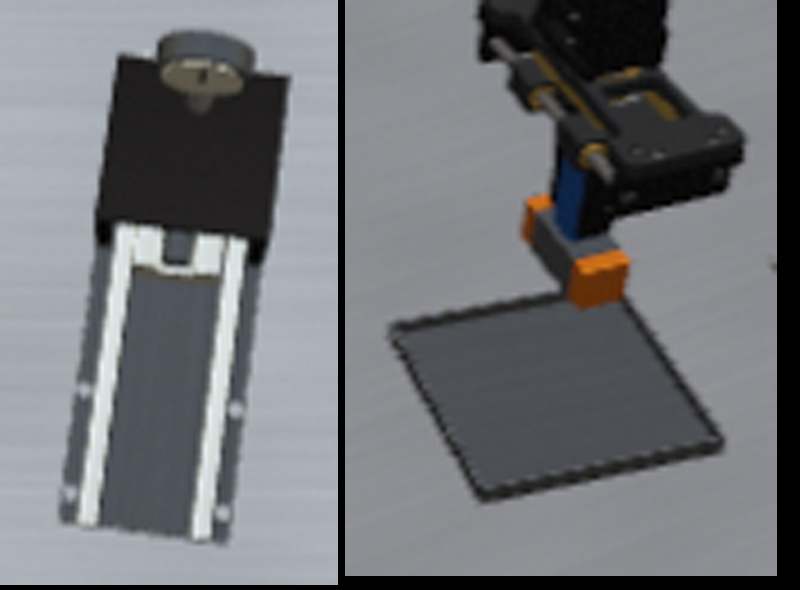

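From above, the block's near face is at crop (175,270), down from 363. That is about 48 mm of travel, which agrees with where the push stalled. I'll set the mallet down.

Call:
{"fn": "apply_moves", "kwargs": {
  "plan": "0 0 0.3 0 0 0; 0 0 0.4 0 0 0; 0 0 0.4 0 0 0; 0 0 0.3 0 0 0; 0 0 0.2 0 0 0; 0 0 0.2 0 0 0; 0 0 0.1 0 0 0; 0 0 0.1 0 0 0; 0 0 0.04 0 0 0; 0 0 0 0 0 0"
}}

```text
time_s: 19.42
position: [0.4629, 0.3427, 0.0476]
tcp_rot: [[0.119, 0.993, 0.0], [0.993, -0.119, 0.0], [0.0, 0.0, -1.0]]
force: [-0.1, 0.1, -3.6]
opening: 0.275
grasp_force: 30.0
```

Call:
{"fn": "apply_moves", "kwargs": {
  "plan": "0 0 0.02 0 0 0; 0 0 0.02 0 0 0; 0 0 0 0 0 0; 0 0 0 0 0 0"
}}

```text
time_s: 19.75
position: [0.4629, 0.3428, 0.0459]
tcp_rot: [[0.118, 0.993, 0.001], [0.993, -0.118, 0.0], [0.0, 0.0, -1.0]]
force: [-0.2, 0.0, -2.9]
opening: 0.272
grasp_force: 30.0
```

Call:
{"fn": "apply_moves", "kwargs": {
  "plan": "0 0 0.02 0 0 0; 0 0 0.02 0 0 0; 0 0 0.01 0 0 0; 0 0 0 0 0 0; 0 0 0 0 0 0"
}}

```text
time_s: 20.17
position: [0.4627, 0.3427, 0.043]
tcp_rot: [[0.119, 0.993, -0.0], [0.993, -0.119, -0.0], [-0.0, -0.0, -1.0]]
force: [0.6, -0.1, -3.4]
opening: 0.275
grasp_force: 30.0
```

Call:
{"fn": "apply_moves", "kwargs": {
  "plan": "0 0 0.01 0 0 0; 0 0 0.01 0 0 0; 0 0 0 0 0 0; 0 0 0 0 0 0"
}}

```text
time_s: 20.5
position: [0.4629, 0.3428, 0.0425]
tcp_rot: [[0.119, 0.993, 0.0], [0.993, -0.119, 0.0], [0.0, 0.0, -1.0]]
force: [-1.1, -0.4, 2.9]
opening: 0.275
grasp_force: 30.0
```

Contact with the tray floor: the vertical force went from -3.4 to +2.9 N. I'll release and rise.

Call:
{"fn": "apply_moves", "kwargs": {
  "plan": "0 0 0 0 0 0; 0 0 0 0 0 0; 0 0 0 0 0 0; 0 0 0 0 0 0; 0 0 0 0 0 0; 0 0 0 0 0 0; 0 0 0 0 0 0; 0 0 0 0 0 0; 0 0 0 0 0 0; 0 0 0 0 0 0",
  "gripper": 1
}}

```text
time_s: 21.33
position: [0.4628, 0.3427, 0.042]
tcp_rot: [[0.119, 0.993, -0.0], [0.993, -0.119, 0.0], [0.0, -0.0, -1.0]]
force: [-1.2, -0.0, 0.0]
opening: 0.941
grasp_force: 0.0
```

Call:
{"fn": "apply_moves", "kwargs": {
  "plan": "0 0 0 0 0 0; 0 0 -0.1 0 0 0; 0 0 -0.3 0 0 0; 0 0 -0.5 0 0 0; 0 0 -0.6 0 0 0; 0 0 -0.6 0 0 0; 0 0 -0.6 0 0 0; 0 0 -0.6 0 0 0; 0 0 -0.2 0 0 0; 0 0 0 0 0 0"
}}

```text
time_s: 22.17
position: [0.4645, 0.3437, 0.2205]
tcp_rot: [[0.118, 0.993, 0.007], [0.993, -0.118, 0.003], [0.004, 0.006, -1.0]]
force: [0.1, 0.1, 0.4]
opening: 1.002
grasp_force: 0.0
```

Run:
```python
from rig import bot,capture
import cv2,numpy as np
a=cv2.cvtColor(capture("top"),cv2.COLOR_RGB2BGR);b=cv2.cvtColor(capture("scene"),cv2.COLOR_RGB2BGR)
o=np.zeros((600,760,3),np.uint8);A=cv2.resize(a[80:310,120:510],None,fx=1.95,fy=1.95,interpolation=2)[:, :760];o[:min(448,len(A)),:]=A[:448]
o[448:,:200]=cv2.resize(b[130:187,370:445],(200,152));o=o
cv2.imwrite("pics/c8.png",o)
s=bot.read_state();print(s["time_s"],s["position"],s["opening"],s["force"])
```

```text
22.2667 [0.4621304  0.34238131 0.21648605] 0.9995230921003502 [0.77372973 0.87063297 0.14066128]
```

View pics/c8.png

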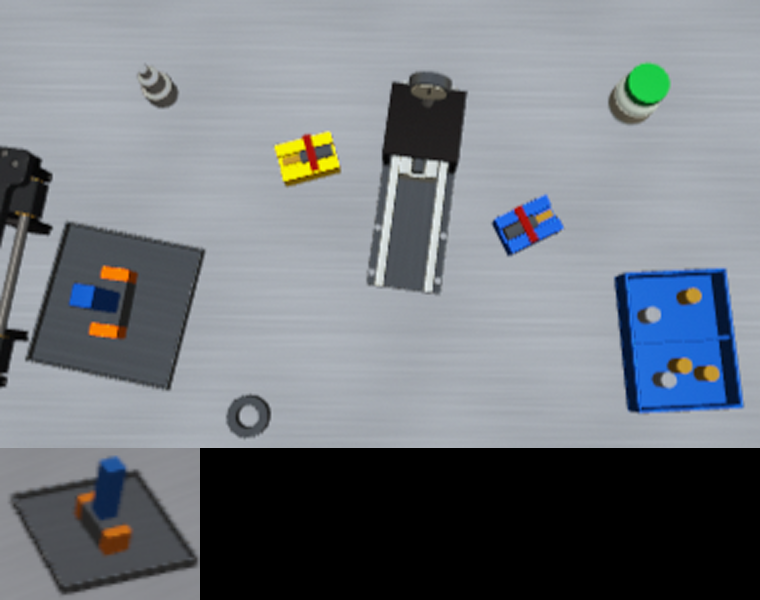

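The mallet stands upright in the tray (95,300), the block sits in the hood (418,168), and the other parts haven't moved. Handing in.

```bash
python3 -c "from rig import bot; print(bot.hand_in())"
```

```text
the job is handed in; nothing more can be done
None
```

The job is handed in: I nudged the block about 48 mm into the hood until it met the sprung stop (highest push reading 11 N, under the 16 N limit), and the mallet stands upright back in its tray with the other parts unmoved.

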